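# Clip the pan scraper on the drip board and set the soap dish under its spout

## Robot

A 6-joint arm with a two-finger parallel gripper is mounted at the origin on the work surface. World frame = base frame: x ahead of the robot, y to its left, z up, the work surface at z = 0. Lengths are in m, angles in rad, forces in N, time in s.
With the tool pointing down it reaches from about 0.375 to 0.9 m from the base axis. Payload 3.1 kg.
Tool frame: the origin (TCP) lies between the finger pads; the fingertips stand 22 mm ahead of it and the grasp point (between the pads) lies 3 mm ahead of it; z points along the fingers, y is the line along which they close (so a half turn about z gives the same grasp; the last joint's range is limited). The gripper opens to 87 mm and grips with 3 to 60 N. Pads are 19 mm wide; open, the fingers measure 117 mm over their backs; the gripper's body (75 mm by 190 mm) begins 51 mm behind the grasp point.
Start: joints at [0.921, 0.527, 1.433, -0, 1.181, -0.178], TCP at [0.283, 0.557, 0.245] pointing down, gripper open.
Joint ranges: [-3.08, 3.08], [-0.75, 2.2], [0.22, 2.44], [-1.43, 4.57], [0, 2.65], [-2.85, 2.85]. Speed limits (rad/s): [2.79, 2.79, 3.14, 3.14, 3.14, 3.14].

## Interface

Orientations are given as a unit quaternion [x, y, z, w].
In Python, from rig import robot gives the robot as it stands.
- The arm moves only by the tool move_arm, never from a script. Its argument "series" is text: rows parted by semicolons, each of 6 numbers parted by spaces: the shift along the tool's x, y, z in mm, then the turn, a rotation vector about the tool's x, y, z in degrees. In form: dx dy dz ax ay az; .... A call has 1 to 8 rows; each row is the pose to reach, as a shift and turn from the pose commanded when the call began, along the tool's axes at that moment; what a row does not reach only later rows make up. A row lasts 1/12 s, in which the tool goes at most 41.7 mm and 7.16 degrees, less where a joint would pass 70% of its speed; a pose out of reach is approached as far as the arm can. A call with a gripper value outside its range is refused whole. "jaw" is the opening, from 0 (shut) to 1 (fully open), set as the call begins (left out, the last holds). The fingers move at their own pace and stop on an object; "newtons" is the grip in N (left out, the last holds). Time passes only in rows, so rows that repeat a pose let the fingers close. It gives the time, the measured TCP pose, the force, the opening and the grip force at its end, in the units of the state.
- robot.get_obs(): the state, without advancing time (a new reading comes with each control period).
- robot.camera(name): name is "scene" or "top" or "wrist"; returns a dict with "img" (384x512x3 uint8, red, green, blue), "mtx" (3x3 intrinsics, pixels), "world_to_cam" (4x4, takes a point from world to camera coordinates). Camera axes: x right, y down, z forward; pixel columns grow to the right and rows downward; lengths in m; the calibration is good to about 2 mm. The wrist camera is an equidistant fisheye: a pixel r from the principal point sees the ray r / f radians off the axis. A picture is of the moment at which its call begins. There is no depth.
- robot.hand_in(): hands the job in; it is judged then, once.
Trained networks look in a picture, given as the dict that the camera call returned (one of the last four; its "shot" number tells which), for a name from the list of things; names that differ only in an ending like _2 or _b are one class to them, and where a whole thing is asked for, a point or a joint stands for the part that bears it (a point fixed in the world has none). Each returns a list of dicts, best first, with "p" (0 to 1); they miss things now and then, are a little off and sometimes report something else, mostly with a low value. They report only what shows in the picture. A call takes as long as a camera call. They do not tell look-alikes from the thing itself.
- robot.search_frame(picture, thing): "xyz" ([x, y, z] in m, in world coordinates, good to about 4 mm: the middle of the surface that is visible of it).
- robot.tip_of(picture, thing): "xyz" ([x, y, z] in m, in world coordinates, good to about 4 mm: a listed point, or the origin of a listed thing).
The state is a dict: "time": time; "q": joint angles; "joint_velocities": joint speeds; "joint_torque": joint torques, N m; "position": TCP position; "tool_rot": TCP orientation; "ft_force": force on the tool from outside, world axes, zero at the start; "moment": the same for the moment, N m; "grip_width": finger opening in m; "grip_force": force on a finger pad.
Only numpy, scipy, OpenCV 4.12 (cv2) and the standard library are available. Lean on these libraries where they do the work, as an engineer would, in place of code of your own. Each camera call takes 0.05 s, during which the arm holds its last target. There are 200 camera calls.

## Task

Put the washed pan scraper up to drain: push it, rib side up and front edge first, up the sloping drip board and under the middle of the sprung steel bar, letting the scraper's own edge lift the bar (keep the gripper off the bar), until it is fully home and square against the stop ledge. Also stand the orange soap dish flat on the counter so that the tip of the board's spout is over the inside of the dish. Do the two in either order, let go of both, and leave the other things on the counter where they are.

Things in the scene. Friction and masses are not known exactly. Their poses are not given: they have to be found in the camera images.
- board: Fixed wooden drip board. Origin: centre of its footprint on the counter; x level from low front edge to high back, y left, z up. Flat face 130 mm wide, 175 mm long, rising 36 degrees towards +x, from its low edge at x=-78, z=64 mm to x=+64, z=167 mm. Up the slope from the low edge: clip lip 100 mm, clip nose 118 mm, stop ledge 156 mm, clip pivot 163 mm with 14 mm high lugs at y=+-49 mm.
- clip: Sprung steel bar clip, 84 mm wide, mid-width on the board. Origin on its pivot, 9 mm off the face; x up the slope, y along the pivot, z off the face. Its lower end lifts off the face; sprung shut, 2 to 3 N at the nose. The 8 mm round nose, 45 mm down-slope of the pivot, rests 1.5 mm off the face. Under 20 mm high. A plate edge pushed up the slope wedges it open with 3 to 10 N.
- mouth (a point): Point on the board's face, mid-width, 100 mm up the slope, under the outer end of the clip's lip, which flares up from the nose at 25 degrees to a mouth about 9 mm high.
- home (a point): Point on the board's face, mid-width, 156 mm up the slope, at the foot of the stop ledge (6 mm high, 88 mm wide, square to the slope): the scraper's front edge belongs here.
- spout (a point): Tip of the spout, mid-width, x=-114 mm from the board's origin: a nearly level flat metal tongue, 26 mm wide, sticking 36 mm out from under the board's low edge. Its underside is 42 mm or more and its top at most 54 mm above the counter; the space below it is open.
- scraper: Loose pan scraper, about 65 g: stiff grey plate 105 mm (x) by 64 mm (y) by 4 mm, with an upright wooden finger rib on top, on the mid-line along x: 42 mm long, 14 mm thick, from x=-47.5 to -5.5 mm, its top 28 mm above the plate's underside. Origin: centre of the plate's underside; x points to the front edge (the end far from the rib), z up. Starts flat on the counter.
- scraper_edge (a point): Middle of the scraper's front edge, on the underside (x=+52.5 mm from the scraper's origin).
- dish: Loose orange plastic soap dish, 80 g or so: open rectangular tray 110 mm long (x) by 64 mm wide (y) by 24 mm high, walls and floor 4 mm. Origin: centre of its underside; z up. It starts flat on the counter.
- pump_bottle: Bystander, not to be disturbed: push dispenser bottle with locked pump, 66 mm across, 186 mm high. Origin: centre of its base.
- jam_jar: Bystander, not to be disturbed: glass jam jar, 68 mm across, 95 mm high. Origin: centre of its base.
- ladle: Bystander, not to be disturbed: stainless ladle lying, bowl 84 mm across and 32 mm high, handle out to 250 mm along +x. Origin: under the bowl's centre.
- wood_spatula: Bystander, not to be disturbed: wooden spatula lying flat, 280 mm long along x, under 30 mm high. Origin: its underside, along its length.
- mug: Bystander, not to be disturbed: white mug, 80 mm across, 85 mm high. Origin: centre of its base.
Not all that is in view belongs to the job. Of the things that look like the dish, the smaller one is meant. Several things look just like the scraper: the one meant starts farthest to the robot's right.

How it is judged:
At the end, for the whole second after the job is handed in: The scraper lies rib up on the board's face under the pressing bar, front edge within about 8 mm of the stop ledge along the slope, within 15 mm of mid-width and within 7 degrees of square; the dish stands flat on the counter with the spout's tip over its inside; both released and at rest (x of scraper_edge in the frame of board between 0.041 and 0.055 m and y of scraper_edge in the frame of board between -0.015 and 0.015 m and z of scraper_edge in the frame of board between 0.149 and 0.163 m and angle between the y axis of scraper and the y axis of board, either way round below 0.12 rad and angle between the x axis of scraper and the x axis of clip, either way round below 0.17 rad and angle between scraper's own z axis and vertical below 0.8 rad and contact force between clip and scraper above 0.5 N and linear speed of each of scraper, dish below 0.02 m/s and x of spout in the frame of dish between -0.05 and 0.05 m and y of spout in the frame of dish between -0.027 and 0.027 m and height (world z) of dish below 0.005 m and angle between dish's own z axis and vertical below 0.1 rad); the robot touches nothing.
It fails at once if the gripper touches the sprung bar (contact force between the fingers and clip above 0.5 N).
It fails at once if a bystander (pump bottle, jam jar, ladle, wooden spatula or mug) is moved more than 3 cm (distance of any of pump_bottle, jam_jar, ladle, wood_spatula, mug from where it was at the start of the episode above 0.03 m).
It also fails if it takes over 67 s, if anything falls off the work surface, if the arm or the gripper's body presses on something with over 40 N, if the wrist force passes 120 N, or if a joint passes its speed limit or range.

## Working session

There is one attempt and no reset: what is moved stays moved. The work goes in short steps, Python scripts to look and compute and a tool call to move; the robot and the scene stay as the last step left them, time stands still between calls to the robot, and variables do not carry over. Pictures are saved under pics/ and viewed, at most 10 in all, crops included, and the job is handed in when it is done.

Besides the shell and the picture viewer there is one more tool, called after ">>>" as name(argument=value, ...) on one line, values as JSON. move_arm: Moves the arm, as the interface text tells. Its arguments: {"type":"object","properties":{"series":{"type":"string"},"jaw":{"type":"number"},"newtons":{"type":"number"}},"required":["series"]}

```bash
mkdir -p pics
cat > h.py <<'E'
import numpy as np, cv2
from scipy.spatial.transform import Rotation as R
from rig import robot
def snap(n,f=None):
    c=robot.camera(n)
    if f: cv2.imwrite('pics/'+f,c['img'][:,:,::-1])
    return c
def pr(c,fn,t,k=5):
    for d in fn(c,t)[:k]: print(t,fn.__name__,round(d['p'],2),np.round(d['xyz'],3), proj(c,d['xyz']))
def proj(c,X):
    p=(c['world_to_cam']@np.r_[X,1])[:3]; M=c['mtx']
    return np.round((M@p)[:2]/p[2])
def onplane(c,uv,z=0.):
    M=np.array(c['mtx']);T=np.array(c['world_to_cam']);d=T[:3,:3].T@np.linalg.inv(M)@np.r_[uv,1.];o=-T[:3,:3].T@T[:3,3]
    return o+d*(z-o[2])/d[2]
def rel(P,Rt):
    """shift mm, rotvec deg from present (measured) pose to P,Rotation"""
    o=robot.get_obs();r=R.from_quat(o['tool_rot'])
    return np.round(r.inv().apply(np.array(P)-o['position'])*1e3,1),np.round((r.inv()*Rt).as_rotvec(degrees=True),1)
E
python3 - <<'E'
from h import *
for n in('scene','top'):
    c=snap(n,n+'0.png')
    for t in['scraper','dish','board','clip','mouth','home','spout','scraper_edge','pump_bottle','jam_jar','ladle','wood_spatula','mug']: pr(c,robot.tip_of,t)
    pr(c,robot.search_frame,'scraper');pr(c,robot.search_frame,'dish')
E
```

```text
scraper call 0.8 [ 0.415 -0.157 -0.004] [226. 184.]
scraper call 0.58 [ 0.493 -0.312 -0.002] [185. 183.]
dish call 0.82 [ 0.31   0.349 -0.005] [349. 212.]
dish call 0.77 [0.485 0.314 0.004] [324. 239.]
dish call 0.32 [ 0.66  -0.465 -0.001] [131. 196.]
board call 0.76 [ 0.662  0.041 -0.   ] [238. 245.]
clip call 0.7 [0.713 0.024 0.169] [224. 225.]
mouth call 0.84 [0.665 0.04  0.124] [236. 225.]
home call 0.75 [0.707 0.023 0.158] [225. 226.]
home call 0.3 [0.71  0.026 0.168] [225. 225.]
home call 0.17 [0.665 0.043 0.123] [237. 226.]
spout call 0.64 [0.557 0.078 0.042] [260. 222.]
spout call 0.45 [0.666 0.042 0.125] [237. 225.]
scraper_edge call 0.62 [ 0.54  -0.328 -0.005] [175. 190.]
scraper_edge call 0.51 [ 0.464 -0.172 -0.003] [217. 190.]
pump_bottle call 0.93 [ 0.724 -0.28  -0.002] [158. 224.]
jam_jar call 0.59 [0.714 0.297 0.001] [294. 285.]
ladle call 0.85 [0.612 0.45  0.001] [346. 280.]
ladle call 0.31 [ 0.726 -0.278  0.   ] [158. 225.]
wood_spatula call 0.69 [ 0.66  -0.468  0.001] [130. 196.]
mug call 0.69 [ 0.504  0.548 -0.005] [382. 269.]
scraper call 0.8 [ 0.416 -0.155  0.004
[... 722 characters left out ...]
0.311 0.002] [170. 206.]
spout call 0.59 [0.557 0.079 0.043] [240. 184.]
scraper_edge call 0.58 [ 0.459 -0.177 -0.001] [318. 217.]
scraper_edge call 0.57 [ 0.538 -0.326 -0.003] [362. 194.]
pump_bottle call 0.68 [ 0.728 -0.285 -0.002] [348. 140.]
jam_jar call 0.87 [ 0.715  0.296 -0.002] [178. 140.]
ladle call 0.95 [ 0.614  0.447 -0.001] [132. 168.]
wood_spatula call 0.73 [ 0.664 -0.465 -0.004] [401. 159.]
mug call 0.6 [0.508 0.546 0.003] [ 99. 198.]
mug call 0.56 [ 0.541 -0.327 -0.003] [362. 194.]
scraper call 0.71 [ 0.491 -0.304  0.004] [356. 208.]
scraper call 0.69 [ 0.411 -0.156  0.004] [312. 232.]
dish call 0.66 [0.489 0.313 0.005] [169. 205.]
dish call 0.6 [0.304 0.354 0.007] [153. 262.]
```

Run:
```python
import cv2
a=cv2.imread('pics/top0.png');b=cv2.imread('pics/scene0.png')
cv2.imwrite('pics/t1.png',cv2.resize(a[100:300,60:430],None,fx=2.16,fy=2.16,interpolation=cv2.INTER_CUBIC))
cv2.imwrite('pics/s1.png',cv2.resize(b[130:330,90:430],None,fx=2.3,fy=2.3,interpolation=cv2.INTER_CUBIC))
```

```text
(no output)
```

View pics/t1.png

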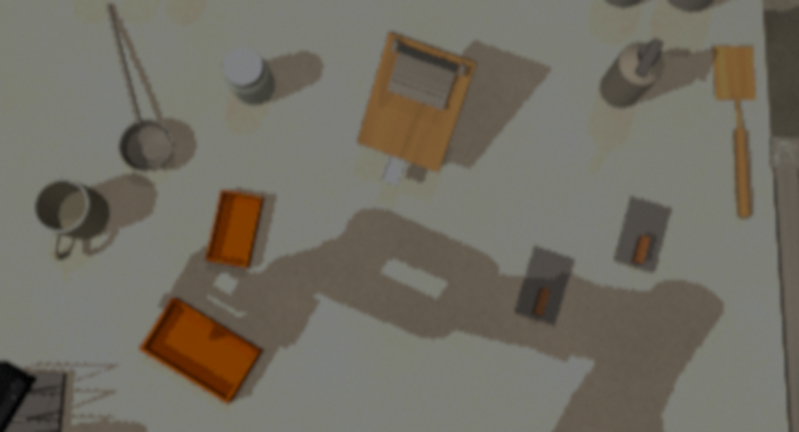

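View pics/s1.png

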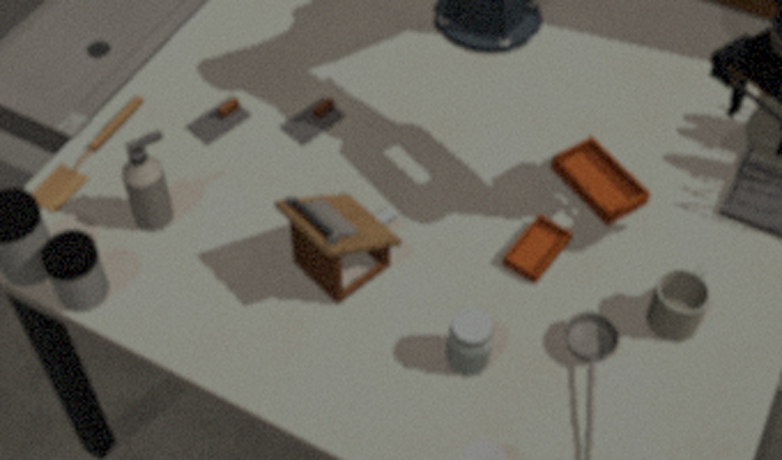

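The top view shows the small orange dish at about crop pixel (236,229), the scraper farthest right at (643,233) with its front pointing up, and the board in the middle with the spout at (393,170). The larger dish at (205,345) is not the one to move. I'll refine the poses now.

Run:
```python
from h import *
c=snap('top')
o=robot.get_obs();print(o['time'],o['position'],o['tool_rot'],np.round(R.from_quat(o['tool_rot']).as_matrix(),2))
hsv=cv2.cvtColor(c['img'],cv2.COLOR_RGB2HSV)
m=((hsv[...,0]<14)&(hsv[...,1]>150)&(hsv[...,2]>60)).astype(np.uint8)
n,l,s,ce=cv2.connectedComponentsWithStats(m)
for i in range(1,n):
    if s[i,4]>150:
        uv=np.argwhere(l==i)[:,::-1]
        P=np.array([onplane(c,p,.02)[:2] for p in uv])
        r=cv2.minAreaRect((P*1e3).astype(np.float32)); print(s[i],np.round(r[0],1),np.round(r[1],1),r[2])
for k in range(2):
    c=snap('top')
    for t in['scraper','scraper_edge','spout','home','mouth']: pr(c,robot.tip_of,t,2)
```

```text
1.65 [0.28348302 0.55699321 0.24454347] [ 2.33239821e-01  9.72419244e-01 -5.77053119e-06  3.63504734e-06] [[-0.89  0.45  0.  ]
 [ 0.45  0.89 -0.  ]
 [-0.   -0.   -1.  ]]
[156 189  26  35 313] [486.5 312.5] [ 64. 110.] 80.26306915283203
[125 238  56  48 800] [307.5 352.3] [156.5  89.3] 60.5273323059082
scraper call 0.74 [ 0.414 -0.158 -0.001] [312. 231.]
scraper call 0.71 [ 0.492 -0.31   0.   ] [358. 208.]
scraper_edge call 0.86 [ 0.465 -0.175 -0.005] [317. 216.]
scraper_edge call 0.71 [ 0.543 -0.327 -0.002] [362. 193.]
spout call 0.8 [0.559 0.079 0.047] [240. 183.]
home call 0.8 [0.706 0.029 0.159] [258. 128.]
home call 0.53 [0.509 0.546 0.002] [ 99. 198.]
mouth call 0.85 [0.666 0.039 0.128] [254. 144.]
scraper call 0.8 [ 0.492 -0.31   0.002] [358. 208.]
scraper call 0.6 [ 0.412 -0.154  0.001] [311. 231.]
scraper_edge call 0.93 [ 0.461 -0.177 -0.002] [318. 217.]
scraper_edge call 0.58 [ 0.537 -0.328 -0.003] [362. 195.]
spout call 0.77 [0.557 0.083 0.046] [239. 184.]
home call 0.95 [0.711 0.029 0.157] [258. 127.]
mouth call 0.84 [0.668 0.041 0.124] [253. 143.]
```

```bash
cat >> h.py <<'E'
def tool(yaw,tilt=0):
    """tool down, tool x at yaw+180; tilt: tool z leans to +yaw direction"""
    B=R.from_euler('z',yaw,degrees=True)*R.from_euler('y',-tilt,degrees=True)
    return B*R.from_matrix([[-1,0,0],[0,1,0],[0,0,-1]])
E
python3 - <<'E'
from h import *
Q=tool(-9.7)
print(rel([.4717,.315,.15],Q),rel([.4717,.315,.025],Q))
E
```

```text
(array([-277.6, -130.3,   94.5]), array([ -0. ,  -0. , -17.3])) (array([-277.6, -130.3,  219.5]), array([ -0. ,  -0. , -17.3]))
```

>>> move_arm(series="-35 -16 10 0 0 -2.2; -70 -33 20 0 0 -4.4; -105 -49 30 0 0 -6.6; -140 -66 40 0 0 -8.8; -175 -82 55 0 0 -11; -210 -98 70 0 0 -13; -245 -115 85 0 0 -15.2; -277.6 -130.3 94.5 0 0 -17.3", jaw=1)

```text
time: 2.92
position: [0.4724, 0.3129, 0.1489]
tool_rot: [0.084, 0.997, -0.0, -0.001]
ft_force: [0.6, -0.1, 0.3]
grip_width: 0.0869
grip_force: 0.0
```

Run:
```python
from h import *
Q=tool(-9.7)
print(robot.get_obs()['position'],rel([.4717,.315,.15],Q))
c=snap('wrist','w1.png')
for t in ['dish','spout','mouth','home']: pr(c,robot.tip_of,t,2)
```

```text
[0.47239335 0.31293402 0.14886961] (array([ 1. ,  1.9, -1.1]), array([-0. , -0.1,  0.1]))
dish call 0.75 [ 0.306  0.353 -0.004] [270.  -8.]
dish call 0.61 [ 0.49   0.314 -0.   ] [260. 201.]
```

View pics/w1.png

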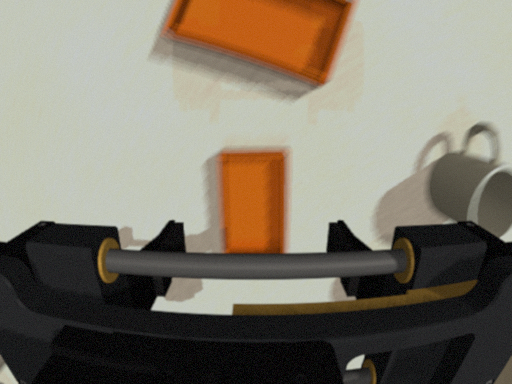

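The wrist view shows the dish centred between the fingers (column ~254) and aligned with them, so I'm descending and gripping.

>>> move_arm(series="0 0 40 0 0 0; 0 0 80 0 0 0; 0 0 112 0 0 0; 0 0 123 0 0 0; 0 0 123 0 0 0")

```text
time: 3.58
position: [0.4693, 0.3156, 0.025]
tool_rot: [0.083, 0.997, -0.001, -0.002]
ft_force: [-0.0, -0.1, 1.1]
grip_width: 0.0868
grip_force: 0.0
```

>>> move_arm(series="0 0 0 0 0 0; 0 0 0 0 0 0; 0 0 0 0 0 0; 0 0 0 0 0 0; 0 0 0 0 0 0; 0 0 0 0 0 0; 0 0 -8 0 0 0; 0 0 -10 0 0 0", jaw=0.6, newtons=12)

```text
time: 4.25
position: [0.4722, 0.3151, 0.0382]
tool_rot: [0.084, 0.996, 0.0, 0.001]
ft_force: [0.5, -0.2, -1.1]
grip_width: 0.0636
grip_force: 12.0
```

Run:
```python
from h import *
Q=tool(-19.2)
print(rel([.4602,.1135,.037],Q),rel([.5169,.0936,.037],Q))
```

```text
(array([ -22.1, -200.7,    1.1]), array([0. , 0.1, 9.5])) (array([ -81.3, -210.8,    1.2]), array([0. , 0.1, 9.5]))
```

>>> move_arm(series="-3 -30 0 0 0 1.5; -6 -65 0 0 0 3; -10 -100 0 0 0 4.7; -14 -135 0 0 0 6.4; -18 -168 0 0 0 8; -22 -195 0 0 0 9.5; -22 -201 0 0 0 9.5; -22 -201 0 0 0 9.5")

```text
time: 4.92
position: [0.4598, 0.1115, 0.0372]
tool_rot: [0.168, 0.986, -0.0, -0.0]
ft_force: [0.9, 0.6, -1.1]
grip_width: 0.0641
grip_force: 12.0
```

Run:
```python
from h import *
Q=tool(-19.2)
print(robot.get_obs()['position'])
c=snap('top','t2.png')
for t in ['dish','spout','mouth','home']: pr(c,robot.tip_of,t,2)
c=snap('wrist')
for t in ['dish','spout','mouth','home']: pr(c,robot.tip_of,t,2)
print(rel([.5169,.0936,.037],Q))
```

```text
[0.4597699  0.11147124 0.03723046]
spout call 0.55 [0.553 0.081 0.043] [240. 185.]
mouth call 0.95 [0.665 0.044 0.127] [252. 144.]
mouth call 0.59 [0.707 0.028 0.163] [258. 127.]
dish call 0.76 [0.472 0.11  0.011] [258. 254.]
mouth call 0.54 [0.477 0.113 0.008] [264. 258.]
(array([-60.7,  -0.4,   0. ]), array([0. , 0. , 0.1]))
```

Next: slide the dish in under the spout, lower it and release.

>>> move_arm(series="-15 0 0 0 0 0; -35 0 0 0 0 0; -52 0 0 0 0 0; -60 0 0 0 0 0; -60 0 5 0 0 0; -60 0 10 0 0 0; -60 0 11 0 0 0; -60 0 11 0 0 0")

```text
time: 6.08
position: [0.5163, 0.0936, 0.0265]
tool_rot: [0.166, 0.986, -0.0, 0.001]
ft_force: [2.2, -1.8, 5.0]
grip_width: 0.0642
grip_force: 12.0
```

Run:
```python
from h import *
print(robot.get_obs()['position'])
c=snap('top','t2.png'); b=snap('scene')
i=np.hstack([cv2.resize(c['img'][130:230,190:290],(390,390)),cv2.resize(b['img'][170:270,200:300],(390,390))])
cv2.imwrite('pics/c2.png',i[:,:,::-1])
```

```text
[0.51630323 0.09356252 0.02647224]
```

View pics/c2.png

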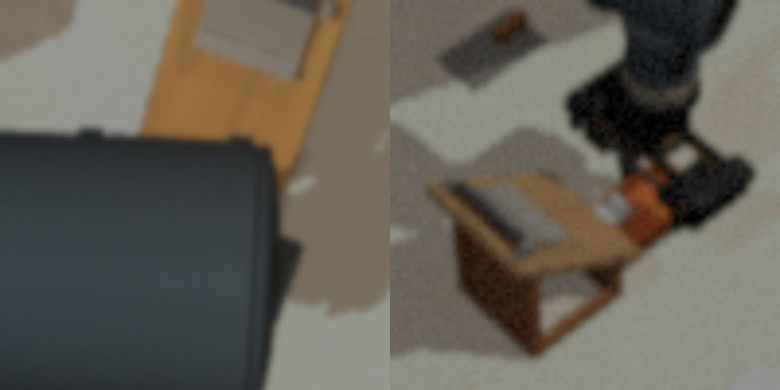

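The scene view shows the spout tongue over the open dish, at about pixel (615,205), so I'm releasing and retreating.

>>> move_arm(series="0 0 0 0 0 0; 0 0 0 0 0 0; 0 0 0 0 0 0; 0 0 0 0 0 0; 10 0 -8 0 0 0; 30 0 -30 0 0 0; 50 0 -70 0 0 0; 50 0 -110 0 0 0", jaw=1)

```text
time: 6.85
position: [0.4613, 0.1109, 0.134]
tool_rot: [0.166, 0.986, -0.001, -0.007]
ft_force: [0.9, -0.3, -0.6]
grip_width: 0.0867
grip_force: 0.0
```

Run:
```python
from h import *
Q=tool(-15)
print(robot.get_obs()['grip_width'])
print(rel([.464,-.301,.15],Q))
```

```text
0.0866933535934859
(array([-137.3, -388.3,  -16.2]), array([-0.2, -0.8, -4.1]))
```

>>> move_arm(series="-12 -35 -5 0 0 -0.5; -25 -72 -15 0 0 -1; -39 -110 -20 0 0 -1.5; -52 -148 -20 0 0 -2; -65 -186 -20 0 0 -2.5; -78 -224 -20 0 0 -3; -92 -262 -20 0 0 -3.5; -105 -300 -16 0 0 -4.1")

```text
time: 7.52
position: [0.4689, -0.2093, 0.1517]
tool_rot: [0.131, 0.991, -0.0, 0.0]
ft_force: [1.1, 0.2, 0.4]
grip_width: 0.0873
grip_force: 0.0
```

>>> move_arm(series="-10 -35 0 0 0 0; -23 -70 0 0 0 0; -26 -87 0 0 0 0; -26 -88 0 0 0 0")

```text
time: 7.85
position: [0.4719, -0.3037, 0.1513]
tool_rot: [0.133, 0.991, -0.001, 0.001]
ft_force: [-0.7, 0.3, 0.4]
grip_width: 0.087
grip_force: 0.0
```

Run:
```python
from h import *
o=robot.get_obs();print(o['position'],R.from_quat(o['tool_rot']).as_matrix()[:,0])
c=snap('wrist','w3.png')
for t in ['scraper','scraper_edge']: pr(c,robot.tip_of,t,2)
b=snap('top','t3.png')
for t in ['dish','spout']: pr(b,robot.tip_of,t,3)
print(c['mtx'],np.round(c['world_to_cam'],3).tolist())
```

```text
[ 0.47185109 -0.30373756  0.151284  ] [-0.9645542   0.26387442 -0.0023436 ]
scraper call 0.95 [ 0.491 -0.31  -0.001] [256. 202.]
scraper call 0.56 [ 0.414 -0.164 -0.001] [386.  88.]
scraper_edge call 0.85 [ 0.541 -0.322 -0.002] [257. 248.]
scraper_edge call 0.57 [ 0.46  -0.172  0.005] [387. 138.]
dish call 0.72 [0.529 0.088 0.001] [238. 195.]
spout call 0.61 [0.556 0.079 0.044] [241. 184.]
[[297.31863964   0.         255.69722808]
 [  0.         297.31863964 191.34308351]
 [  0.           0.           1.        ]] [[0.263, 0.965, -0.003, 0.17], [0.928, -0.252, 0.274, -0.522], [0.264, -0.075, -0.962, 0.154], [0.0, 0.0, 0.0, 1.0]]
```

View pics/w3.png

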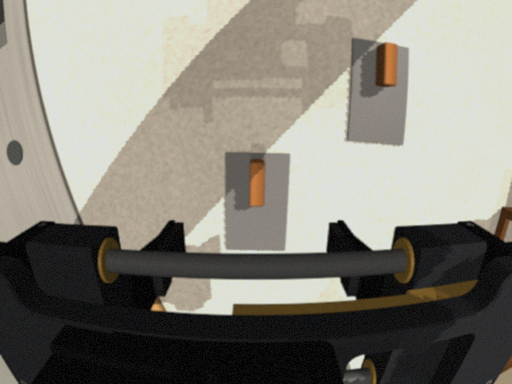

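The wrist view shows the scraper's plate with corners near (226,152), (290,154), (286,250) and (226,249) and its rib at (257,183), nearly square to the gripper.

```bash
cat >> h.py <<'E'
def fish(c,uv,z):
    M=c['mtx'];T=np.array(c['world_to_cam']);v=(np.array(uv)-M[:2,2])/M[0,0];th=np.linalg.norm(v)
    d=T[:3,:3].T@np.r_[v/th*np.sin(th),np.cos(th)];o=-T[:3,:3].T@T[:3,3]
    return o+d*(z-o[2])/d[2]
E
python3 - <<'E'
from h import *
c=snap('wrist')
g=cv2.cvtColor(c['img'],cv2.COLOR_RGB2HSV)
m=((g[...,2]<125)&(np.indices(g.shape[:2])[0]<246)).astype(np.uint8); m[:145]=0;m[:,:215]=0;m[:,298:]=0
rib=((g[...,0]<20)&(g[...,1]>130)).astype(np.uint8); rib[:145]=0;rib[225:]=0;rib[:,:215]=0;rib[:,298:]=0
for nm,mm,z in(('plate',m|rib,.004),('rib',rib,.027)):
    n,l,s,_=cv2.connectedComponentsWithStats(mm);i=1+np.argmax(s[1:,4]);print(s[i])
    P=np.array([fish(c,p,z)[:2] for p in np.argwhere(l==i)[:,::-1]])
    r=cv2.minAreaRect((P*1e3).astype(np.float32));print(nm,r)
K=[fish(c,p,.004)[:2] for p in((226,152),(290,154),(286,250),(226,249))]
K=np.array(K);print(np.round(K,4),K.mean(0));d=K[3]+K[2]-K[0]-K[1];print(np.degrees(np.arctan2(d[1],d[0])))
E
```

```text
[ 218  155   42   59 2009]
plate ((466.084228515625, -315.2936706542969), (40.30408477783203, 60.52309799194336), 73.40917205810547)
[242 162  15  47 648]
rib ((464.0054016113281, -302.7159423828125), (12.975519180297852, 43.94645690917969), 74.30191040039062)
[[ 0.4311 -0.3177]
 [ 0.4492 -0.2576]
 [ 0.5495 -0.2852]
 [ 0.5316 -0.3477]] [ 0.49034331 -0.30204288]
-16.007982529775038
```

Run:
```python
from h import *
Q=tool(-15.7)
o=robot.get_obs();print(o['position'],rel([.4628,-.3024,.0285],Q))
```

```text
[ 0.47184596 -0.29789628  0.15099612] (array([  7.5,  -6.8, 122.5]), array([ 0. , -0.1,  0.7]))
```

>>> move_arm(series="5 -5 25 0 0 0.7; 7.5 -7 60 0 0 0.7; 7.5 -7 90 0 0 0.7; 7.5 -7 110 0 0 0.7; 7.5 -7 110 0 0 0.7; 7.5 -7 110 0 0 0.7")

```text
time: 8.7
position: [0.4626, -0.3032, 0.0403]
tool_rot: [0.137, 0.991, 0.001, -0.001]
ft_force: [-1.0, -0.7, -0.1]
grip_width: 0.087
grip_force: 0.0
```

Run:
```python
from h import *
Q=tool(-15.7)
snap('top');o=robot.get_obs();print(o['position'],rel([.4628,-.3024,.0285],Q))
```

```text
[ 0.46337698 -0.30412725  0.04144929] (array([ 1. ,  1.5, 12.9]), array([-0.,  0., -0.]))
```

>>> move_arm(series="0.5 1 7 0 0 0; 0.5 1 12 0 0 0; 0.5 1 12 0 0 0")

```text
time: 9.0
position: [0.4628, -0.3034, 0.0292]
tool_rot: [0.137, 0.991, -0.0, 0.0]
ft_force: [-0.0, 0.3, 1.3]
grip_width: 0.087
grip_force: 0.0
```

>>> move_arm(series="0 0 0 0 0 0; 0 0 0 0 0 0; 0 0 0 0 0 0; 0 0 0 0 0 0; 0 0 0 0 0 0; 0 0 0 0 0 0; 0 0 0 0 0 0; 0 0 0 0 0 0", jaw=0, newtons=35)

```text
time: 9.67
position: [0.4627, -0.3035, 0.029]
tool_rot: [0.137, 0.991, -0.0, 0.0]
ft_force: [-0.4, 0.5, 0.6]
grip_width: 0.0416
grip_force: 0.0
```

>>> move_arm(series="0 0 0 0 0 0; 0 0 0 0 0 0; 0 0 0 0 0 0; 0 0 0 0 0 0; 0 0 0 0 0 0; 0 0 0 0 0 0; 0 0 0 0 0 0; 0 0 0 0 0 0")

```text
time: 10.33
position: [0.4627, -0.3034, 0.029]
tool_rot: [0.137, 0.991, 0.0, -0.0]
ft_force: [1.0, -0.2, -0.2]
grip_width: 0.0139
grip_force: 35.0
```

>>> move_arm(series="0 0 -20 0 0 0; 0 0 -60 0 0 0; 0 0 -100 0 0 0; 0 0 -140 0 0 0; 0 0 -180 0 0 0; 0 0 -210 0 0 0; 0 0 -220 0 0 0; 0 0 -220 0 0 0")

```text
time: 11.0
position: [0.464, -0.3046, 0.2521]
tool_rot: [0.137, 0.991, -0.002, 0.003]
ft_force: [-0.3, -0.2, -0.9]
grip_width: 0.0137
grip_force: 35.0
```

Run:
```python
from h import *
c=snap('wrist','w4.png')
o=robot.get_obs();print(o['position'],o['grip_width'],o['grip_force'],o['q'])
for t in ['scraper','scraper_edge']: pr(c,robot.tip_of,t,2)
# board frame from points
B=R.from_euler('z',-19.2,degrees=True);S=np.array([.5568,.0797,0]);O=S-B.apply([-.114,0,0]);print('board O',O)
for n,x,z in(('mouth',.0029,.1228),('home',.0482,.1557)): print(n,O+B.apply([x,0,z]))
```

```text
[ 0.46283167 -0.30356683  0.24957612] 0.01368268170187618 34.95589792728424 [-7.82389903e-01  4.24456595e-01  1.60917639e+00 -5.33404032e-05
  1.10597126e+00 -2.07790848e+00]
scraper call 0.76 [ 0.413 -0.161 -0.   ] [356.  95.]
scraper call 0.61 [ 0.494 -0.312  0.223] [259. 277.]
scraper_edge call 0.69 [ 0.462 -0.178  0.004] [351. 137.]
board O [0.66445891 0.0422092  0.        ]
mouth [0.6671976  0.04125549 0.1228    ]
home [0.70997785 0.02635783 0.1557    ]
```

View pics/w4.png

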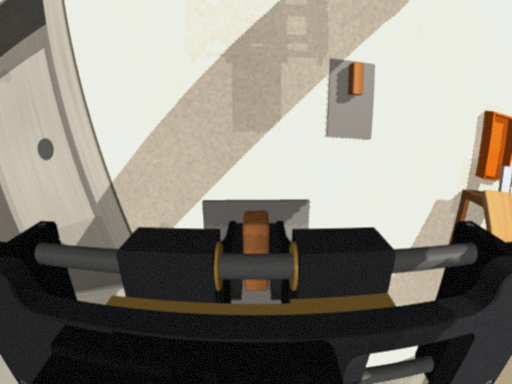

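```bash
cat >> h.py <<'E'
OB=np.array([.6640,.0420,0]);YAW=-19.2
def onb(s,cl,yaw=YAW,y=0.,gx=-27.5,gz=29.,ext=0):
    """TCP for scraper front edge s mm up the slope, cl mm off face"""
    t=np.radians(36);u=s-52.5+gx;h=gz+cl
    v=np.array([-78+u*np.cos(t)-h*np.sin(t),y,64+u*np.sin(t)+h*np.cos(t)])/1e3
    return OB+R.from_euler('z',YAW,degrees=True).apply(v),tool(yaw,36+ext)
E
python3 - <<'E'
from h import *
for s,c in((60,40),(80,25)):
    p=onb(s,c);print(p[0],rel(*p))
E
```

```text
[0.53675707 0.08631068 0.10806647] (array([ 32.9, 394.3, 139.8]), array([  1.2, -36.2,   3.3]))
[0.56036376 0.07808996 0.10768692] (array([  8. , 392.8, 140.1]), array([  1.2, -36.2,   3.3]))
```

>>> move_arm(series="4 35 5 0.2 -4.6 0.4; 8 73 10 0.3 -9.2 0.8; 12 111 15 0.5 -13.8 1.3; 16 149 20 0.6 -18.4 1.7; 20 187 25 0.8 -23 2.1; 24 225 30 0.9 -27.6 2.5; 28 263 35 1.1 -32.2 2.9; 32 300 40 1.2 -36.2 3.3")

```text
time: 11.82
position: [0.4969, -0.0632, 0.2113]
tool_rot: [0.161, 0.953, -0.06, 0.249]
ft_force: [-1.3, -0.3, -0.7]
grip_width: 0.0135
grip_force: 35.0
```

Run:
```python
from h import *
snap('top');o=robot.get_obs();print(o['time'],o['position'],o['q'])
for s,c in((60,40),(80,25)):
    p=onb(s,c);print(p[0],rel(*p))
```

```text
11.8667 [ 0.49745756 -0.06435325  0.21164183] [-0.33009059  0.32468358  2.12067228 -0.20857414  0.18226143 -1.37105962]
[0.53675707 0.08631068 0.10806647] (array([ 60.5, 158.7,  78.3]), array([-2. , -6.3,  0.7]))
[0.56036376 0.07808996 0.10768692] (array([ 39. , 158.9,  91. ]), array([-2. , -6.3,  0.7]))
```

Run:
```python
from h import *
p=onb(85,40);print(p[0],rel(*p))
```

```text
[0.55585748 0.07965921 0.1227611 ] (array([ 35.7, 158.3,  75.6]), array([-2. , -6.3,  0.7]))
```

>>> move_arm(series="2 20 5 -0.2 -1 0; 5 45 15 -0.5 -2 0.2; 9 70 25 -1 -3 0.4; 14 95 37 -1.5 -4 0.5; 19 120 49 -2 -5 0.7; 26 140 60 -2 -6.3 0.7; 33 155 70 -2 -6.3 0.7; 36 158 76 -2 -6.3 0.7")

```text
time: 12.53
position: [0.5543, 0.0311, 0.1793]
tool_rot: [0.163, 0.94, -0.054, 0.293]
ft_force: [0.2, -1.1, -0.1]
grip_width: 0.014
grip_force: 35.0
```

>>> move_arm(series="0 0 0 0 0 0; 0 0 0 0 0 0")

```text
time: 12.7
position: [0.5548, 0.0337, 0.1785]
tool_rot: [0.16, 0.941, -0.053, 0.293]
ft_force: [-0.1, -0.4, 1.3]
grip_width: 0.0137
grip_force: 35.0
```

Run:
```python
from h import *
c=snap('top');o=robot.get_obs();print(o['time'],o['position'],o['q'])
for s,cl in((85,40),(85,10)):
    p=onb(s,cl);print(p[0],rel(*p))
b=snap('scene')
i=np.hstack([cv2.resize(c['img'][100:200,210:310],(390,390)),cv2.resize(b['img'][160:260,180:280],(390,390))])
cv2.imwrite('pics/c5.png',i[:,:,::-1])
```

```text
12.75 [0.55440537 0.03275493 0.17902271] [-0.05765343  0.46962337  2.06123579 -1.41485009  0.16630175  0.07385279]
[0.55585748 0.07965921 0.1227611 ] (array([43.6, 45. , 37.9]), array([-0.5, -1.4, -0.1]))
[0.5725102  0.07386012 0.09849059] (array([42.9, 45.3, 67.9]), array([-0.5, -1.4, -0.1]))
```

View pics/c5.png

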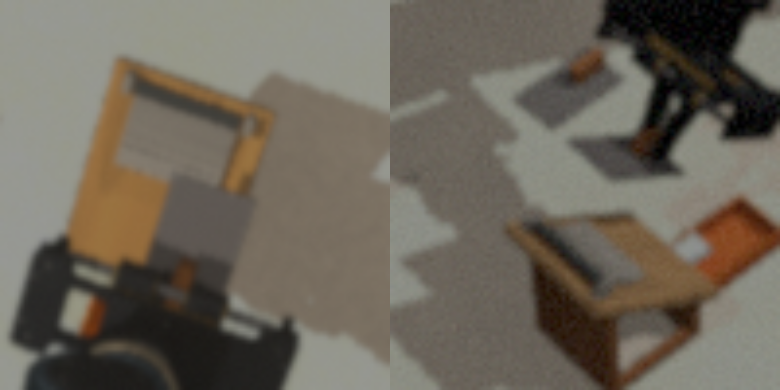

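The scene view shows the scraper over the board's right half. The wrist is close to its singularity and q4 is at its limit, so I'll fit the kinematics to choose a workable grip tilt.

```bash
cat > kin.py <<'E'
from h import *
from scipy.optimize import least_squares
def fk(q,k):
    a1,d,a2,a3,e,L=k[:6]; b=k[6] if len(k)>6 else 0
    s2,c2,s,c=np.sin(q[1]),np.cos(q[1]),np.sin(q[1]+q[2]),np.cos(q[1]+q[2])
    Z=R.from_euler('z',q[0])
    # forearm frame: z along forearm, then roll q4 about z, pitch q5 about y, roll q6
    F=Z*R.from_euler('y',q[1]+q[2])*R.from_euler('z',q[3])*R.from_euler('y',q[4])*R.from_euler('z',q[5])
    w=Z.apply([a1+a2*s2+a3*s+b*c,e,d+a2*c2+a3*c-b*s])
    return w+F.apply([0,0,L]),F
D=[([.921,.527,1.433,0,1.181,-.178],[.283,.557,.245],[.2332,.9724,0,0]),
([-.78239,.424457,1.609176,-5e-5,1.10597,-2.0779],[.46283,-.30357,.24958],[.137,.991,0,0]),
([-.33009059,.32468358,2.12067228,-.20857414,.18226143,-1.37105962],[.49746,-.06435,.21164],[.161,.953,-.06,.249]),
([-.05765,.46962,2.06124,-1.41485,.1663,.07385],[.55441,.03275,.17902],[.16,.941,-.053,.293])]
E
cat > fit.py <<'E'
from kin import *
# constant tool offset rotation about z
for q,p,t in D:
    F=fk(q,np.ones(6)*.1)[1]; print((F.inv()*R.from_quat(t)).as_rotvec(degrees=True).round(1))
res=lambda k:np.concatenate([(fk(q,k)[0]-p)for q,p,t in D]+[(k-[.0,.35,.4,.4,.11,.2,0])*1e-3])
r=least_squares(res,[.0,.35,.4,.4,.11,.2,0]);print(r.x.round(4),np.abs(res(r.x)[:12]).max());np.save('k.npy',r.x)
E
python3 fit.py
```

```text
[ 0.   0.  89.9]
[-0.1  0.  90. ]
[-0.1 -0.  90. ]
[-0.  -0.1 89.9]
[-0.0006  0.2772  0.5871  0.3928  0.1112  0.2847  0.1145] 0.0004282872340231614
```

```bash
cat > ik.py <<'E'
from kin import *
k=np.load('k.npy')
lo=np.array([-3.08,-.75,.22,-1.43,0,-2.85]);hi=np.array([3.08,2.2,2.44,4.57,2.65,2.85])
T90=R.from_euler('z',90,degrees=True)
def ik(P,Q,q0):
    f=lambda q:np.r_[(fk(q,k)[0]-P)*10,((fk(q,k)[1]*T90).inv()*Q).as_rotvec()]
    r=least_squares(f,np.clip(q0,lo+1e-3,hi-1e-3),bounds=(lo,hi));return r.x,np.abs(r.fun).max()
if __name__=='__main__':
  for g in(0,10,15,20,25,30):
    q=[0,.4,1.9,-.3,.6,-1.3]
    gx=-28+22*np.sin(np.radians(g));gz=9+22*np.cos(np.radians(g))
    for s,c in((80,30),(80,5),(100,1),(130,1),(156,1)):
        P,Q=onb(s,c,gx=gx,gz=gz,ext=-g);q,e=ik(P,Q,q);print(g,s,c,q.round(2),round(e,3))
E
python3 ik.py
```

```text
0 80 30 [ 0.06  0.61  2.01 -1.43  0.23  0.2 ] 0.097
0 80 5 [ 0.05  0.66  1.98 -1.43  0.22  0.2 ] 0.113
0 100 1 [ 0.03  0.65  1.96 -1.43  0.21  0.18] 0.089
0 130 1 [ 0.01  0.64  1.93 -1.43  0.2   0.15] 0.049
0 156 1 [-0.01  0.62  1.9  -1.43  0.19  0.13] 0.014
10 80 30 [ 0.02  0.59  1.98 -0.83  0.21 -0.43] 0.0
10 80 5 [ 0.01  0.64  1.96 -0.94  0.18 -0.33] 0.0
10 100 1 [-0.01  0.64  1.91 -0.74  0.21 -0.55] 0.0
10 130 1 [-0.02  0.62  1.85 -0.53  0.27 -0.77] 0.0
10 156 1 [-0.03  0.6   1.8  -0.42  0.33 -0.9 ] 0.0
15 80 30 [ 0.    0.59  1.92 -0.4   0.31 -0.87] 0.0
15 80 5 [-0.01  0.64  1.9  -0.43  0.28 -0.85] 0.0
15 100 1 [-0.02  0.63  1.86 -0.36  0.32 -0.94] 0.0
15 130 1 [-0.04  0.62  1.8  -0.28  0.39 -1.03] 0.0
15 156 1 [-0.05  0.61  1.74 -0.23  0.45 -1.09] 0.0
20 80 30 [-0.02  0.59  1.86 -0.21  0.43 -1.08] 0.0
20 80 5 [-0.03  0.64  1.84 -0.21  0.41 -1.08] 0.0
20 100 1 [-0.04  0.63  1.8  -0.19  0.45 -1.11] 0.0
20 130 1 [-0.05  0.62  1.73 -0.16  0.52 -1.16] 0.0
20 156 1 [-0.06  0.61  1.68 -0.14  0.58 -1.19] 0.0
25 80 30 [-0.03  0.6   1.8  -0.11  0.56 -1.18] 0.0
25 80 5 [-0.04  0.64  1.78 -0.11  0.54 -1.19] 0.0
25 100 1 [-0.05  0.64  1.74 -0.1   0.58 -1.21] 0.0
25 130 1 [-0.06  0.63  1.67 -0.08  0.65 -1.24] 0.0
25 156 1 [-0.07  0.63  1.61 -0.08  0.71 -1.26] 0.0
30 80 30 [-0.05  0.61  1.74 -0.05  0.69 -1.25] 0.0
30 80 5 [-0.05  0.66  1.72 -0.05  0.66 -1.26] 0.0
30 100 1 [-0.06  0.66  1.67 -0.04  0.71 -1.27] 0.0
30 130 1 [-0.08  0.65  1.61 -0.04  0.78 -1.29] 0.0
30 156 1 [-0.08  0.65  1.55 -0.03  0.84 -1.3 ] 0.0
```

Run:
```python
from ik import *
o=robot.get_obs()
q=o['q']
for P,t in(([.455,-.045,.18],0),([.455,-.045,.0295],0)):
    print(rel(P,tool(-19.2,t)));q,e=ik(np.array(P),tool(-19.2,t),[-.3,.4,1.8,0,1.,-1.4]);print(q.round(2),e)
P=[.455,-.045,.05];q,e=ik(np.array(P),tool(-19.2,-20),q);print(q.round(2),e)
```

```text
(array([  55.7, -106.1,  -38.4]), array([-0.4, 34.7, -0.3]))
[-0.34  0.41  1.91 -0.    0.82 -1.58] 3.1275861794113594e-13
(array([ 141.4, -105.2,   85.3]), array([-0.4, 34.7, -0.3]))
[-0.34  0.72  2.   -0.    0.43 -1.58] 3.8094527532450684e-14
[-0.34  0.76  1.76 -0.    0.98 -1.58] 1.4706118267593382e-13
```

>>> move_arm(series="10 -18 -7 0 4 0; 20 -36 -14 0 9 0; 30 -56 -21 -0.1 14 -0.1; 40 -74 -28 -0.2 20 -0.2; 48 -90 -33 -0.3 26 -0.2; 55 -106 -38 -0.4 32 -0.3; 55.7 -106 -38.4 -0.4 34.7 -0.3; 55.7 -106 -38.4 -0.4 34.7 -0.3")

```text
time: 13.47
position: [0.4578, -0.0439, 0.1798]
tool_rot: [0.174, 0.976, -0.047, 0.122]
ft_force: [-0.4, -1.3, -1.8]
grip_width: 0.014
grip_force: 35.0
```

>>> move_arm(series="0 0 0 0 0 0; 0 0 0 0 0 0; 0 0 0 0 0 0; 0 0 0 0 0 0")

```text
time: 13.8
position: [0.461, -0.0437, 0.1802]
tool_rot: [0.174, 0.975, -0.049, 0.126]
ft_force: [-0.4, 0.0, -0.9]
grip_width: 0.0136
grip_force: 35.0
```

Run:
```python
from ik import *
o=robot.get_obs();print(o['time'],o['position'],o['q'])
print(rel([.455,-.045,.0295],tool(-19.2)))
```

```text
13.8 [ 0.46098736 -0.04370471  0.18023582] [-0.29495257  0.36377404  2.06146446 -0.15057595  0.45825728 -1.38623111]
(array([ 44.6,   4.4, 144.1]), array([-3.1, 15.2, -1. ]))
```

>>> move_arm(series="3 1 15 -0.8 5 -0.3; 10 2 35 -2 10 -0.7; 20 3 65 -3.1 15.2 -1; 30 4 98 -3.1 15.2 -1; 38 4.4 122 -3.1 15.2 -1; 41 4.4 132 -3.1 15.2 -1; 41 4.4 132 -3.1 15.2 -1; 41 4.4 132 -3.1 15.2 -1")

```text
time: 14.47
position: [0.4553, -0.0439, 0.0415]
tool_rot: [0.166, 0.986, 0.0, -0.001]
ft_force: [0.4, -1.3, 0.7]
grip_width: 0.0138
grip_force: 35.0
```

Run:
```python
from ik import *
o=robot.get_obs();print(o['time'],o['position'],o['q'])
print(rel([.455,-.045,.0295],tool(-19.2)))
```

```text
14.4667 [ 0.45533641 -0.04393296  0.04151214] [-3.41211295e-01  6.91773986e-01  1.99572467e+00 -2.52669097e-04
  4.56146572e-01 -1.57749500e+00]
(array([-0.1, -1.1, 12. ]), array([-0. , -0.1,  0. ]))
```

>>> move_arm(series="0 0 6 0 0 0; 0 0 11 0 0 0; 0 0 12 0 0 0; 0 0 12 0 0 0")

```text
time: 14.8
position: [0.4559, -0.0446, 0.0305]
tool_rot: [0.167, 0.986, 0.0, 0.0]
ft_force: [-0.5, -0.5, -0.5]
grip_width: 0.0139
grip_force: 35.0
```

>>> move_arm(series="0 0 0 0 0 0; 0 0 0 0 0 0; 0 0 0 0 0 0; 0 0 0 0 0 0; 0 0 0 0 0 0; 0 0 -15 0 0 0; 0 0 -40 0 0 0; 0 0 -45 0 0 0", jaw=0.45)

```text
time: 15.47
position: [0.4566, -0.0449, 0.0773]
tool_rot: [0.167, 0.986, -0.0, 0.001]
ft_force: [1.1, 1.0, 0.3]
grip_width: 0.0385
grip_force: 0.0
```

Run:
```python
from ik import *
c=snap('wrist')
o=robot.get_obs();print(o['time'],o['position'],o['q'],o['grip_width'])
for t in ['scraper','scraper_edge']: pr(c,robot.tip_of,t,2)
g=cv2.cvtColor(c['img'],cv2.COLOR_RGB2HSV)
cv2.imwrite('pics/w6.png',c['img'][:,:,::-1])
# nominal: TCP over scraper x=-27.5 -> origin
u=np.array([np.cos(np.radians(-19.2)),np.sin(np.radians(-19.2)),0])
S=np.array([.4553,-.0445,0])+.0275*u;print('scraper origin',S)
a=np.radians(20);Tq=tool(-19.2,-20);z=Tq.as_matrix()[:,2];print(z)
tip=S-.028*u+[0,0,.009]
for up in(.04,0): print(rel(tip-.022*z-up*z,Tq), tip-.022*z-up*z)
```

```text
15.5167 [ 0.45694696 -0.04497716  0.07725687] [-3.42373189e-01  6.14015553e-01  1.98234181e+00  2.81578380e-04
  5.41142343e-01 -1.57818188e+00] 0.03902579729015042
scraper call 0.93 [ 0.414 -0.162  0.001] [ 95. 205.]
scraper call 0.61 [ 0.486 -0.054 -0.001] [258. 243.]
scraper_edge call 0.9 [ 0.532 -0.068 -0.002] [260. 294.]
scraper origin [ 0.48127035 -0.05354383  0.        ]
[-0.32299574  0.11247902 -0.93969262]
(array([-20. ,  -0. ,   8.3]), array([ 0. , 20.1, -0. ])) [ 0.47485355 -0.05130927  0.06726094]
(array([-6.3, -0. , 45.9]), array([ 0. , 20.1, -0. ])) [ 0.46193372 -0.04681011  0.02967324]
```

View pics/w6.png

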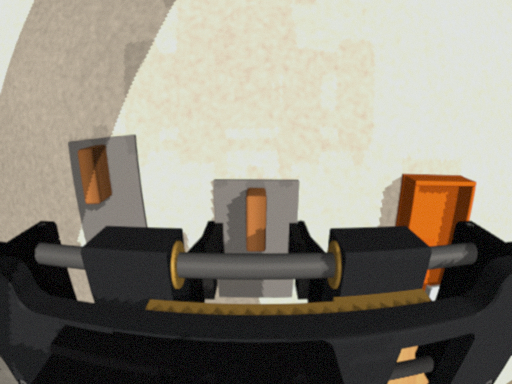

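The wrist view shows the scraper set down square and centred (rib at column 257), with the other scraper to the left and the dish to the right. I'm regripping with the tool leaned 20°.

>>> move_arm(series="-8 0 0 0 7 0; -15 0 2 0 14 0; -20 0 6 0 20 0; -20 0 8.3 0 20.1 0; -14 0 25 0 20.1 0; -9 0 38 0 20.1 0; -6.5 0 45 0 20.1 0; -6.5 0 45 0 20.1 0")

```text
time: 16.28
position: [0.4595, -0.0459, 0.029]
tool_rot: [0.164, 0.97, 0.03, -0.174]
ft_force: [-0.2, -0.4, -0.3]
grip_width: 0.0395
grip_force: 0.0
```

Run:
```python
from ik import *
snap('top')
o=robot.get_obs();print(o['time'],o['position'],o['ft_force'],rel([.4616,-.0467,.0307],tool(-19.2,-20)))
```

```text
16.3333 [ 0.46030885 -0.0461639   0.02965562] [ 0.30350254 -0.05890219 -0.09388293] (array([-0.9, -0.1, -1.5]), array([ 0. , -0.3, -0. ]))
```

>>> move_arm(series="-1 0 -1 0 0 0; -1 0 -1 0 0 0; -1 0 -1 0 0 0; -1 0 -1 0 0 0; -1 0 -1 0 0 0; -1 0 -1 0 0 0; -1 0 -1 0 0 0; -1 0 -1 0 0 0", jaw=0, newtons=45)

```text
time: 17.0
position: [0.4633, -0.0472, 0.0312]
tool_rot: [0.164, 0.971, 0.029, -0.172]
ft_force: [0.0, -0.5, 4.1]
grip_width: 0.0133
grip_force: 45.0
```

Run:
```python
from ik import *
o=robot.get_obs();p=o['position'];print(o['time'],p,o['grip_width'],o['grip_force'])
S=np.array([.48127,-.05354,0]);d=p-S;u=np.array([np.cos(np.radians(-19.2)),np.sin(np.radians(-19.2)),0]);print('gx',d@u,'gz',d[2])
gx,gz=d@u*1e3,d[2]*1e3
print('lift',rel(p+[-.02,.01,.12],tool(-19.2,-20)))
for s,c in((70,40),(85,15)): 
    P=onb(s,c,gx=gx,gz=gz,ext=-20);print(P[0],rel(*P))
```

```text
17.0 [ 0.46331516 -0.04721823  0.03118373] 0.013261785006749991 45.000890587689355
gx -0.019035145421341788 gz 0.03118372931179573
lift (array([  62. ,    2.9, -105.1]), array([ 0. , -0.1, -0. ]))
[0.54965235 0.08182006 0.12068651] (array([ -6. , 150.3, -97.5]), array([  0. , -36.1,  -0. ]))
[0.57498987 0.07299661 0.10927786] (array([-35.1, 150.3, -96. ]), array([  0. , -36.1,  -0. ]))
```

>>> move_arm(series="12 0 -33 0 0 0; 26 0 -71 0 -2 0; 41 5 -108 0 -8 0; 36 33 -122 0 -15 0; 28 65 -122 0 -22 0; 19 97 -121 0 -29 0; 10 128 -121 0 -36 0; 3 150 -121 0 -36.1 0")

```text
time: 17.67
position: [0.5442, 0.0849, 0.1444]
tool_rot: [0.164, 0.977, -0.023, 0.136]
ft_force: [-0.9, -0.7, -1.0]
grip_width: 0.0135
grip_force: 45.0
```

```bash
cat >> h.py <<'E'
GX,GZ=-19.0,31.2
E
python3 - <<'E'
from ik import *
c=snap('top');b=snap('scene')
o=robot.get_obs();print(o['time'],o['position'],o['q'],o['grip_width'])
for s,cl in((70,40),(85,15),(85,3)): 
    P=onb(s,cl,gx=GX,gz=GZ,ext=-20);print(P[0],rel(*P))
pr(c,robot.tip_of,'scraper_edge');pr(b,robot.tip_of,'scraper_edge')
E
```

```text
17.7667 [0.54940332 0.08475665 0.14526986] [-0.00220332  0.52380514  1.8747371  -0.19062245  0.48487626 -1.08536912] 0.013652609311957442
[0.54967017 0.08181386 0.12072033] (array([ 5.6, -2.7, 23.9]), array([0.1, 0. , 0.3]))
[0.57500769 0.0729904  0.10931169] (array([-17. ,  -2.9,  42.3]), array([0.1, 0. , 0.3]))
[0.58166877 0.07067077 0.09960348] (array([-21.1,  -2.9,  53.6]), array([0.1, 0. , 0.3]))
scraper_edge call 0.93 [ 0.464 -0.176 -0.001] [317. 216.]
scraper_edge call 0.76 [0.616 0.056 0.159] [248. 157.]
scraper_edge call 0.66 [0.623 0.056 0.163] [245. 212.]
scraper_edge call 0.6 [ 0.463 -0.173 -0.006] [217. 191.]
scraper_edge call 0.44 [0.559 0.081 0.044] [260. 223.]
```

Run:
```python
from ik import *
for s,cl in((85,8),(85,1)): 
    P=onb(s,cl,gx=GX,gz=GZ,ext=-20);print(P[0],rel(*P))
```

```text
[0.57889332 0.07163728 0.10364857] (array([-19.4,  -0. ,  48.8]), array([-0. , -0.1,  0.1]))
[0.58277895 0.07028416 0.09798545] (array([-21.8,  -0. ,  55.3]), array([-0. , -0.1,  0.1]))
```

>>> move_arm(series="-5 -1 12 0.1 0 0.3; -11 -3 28 0.1 0 0.3; -17 -3 42 0.1 0 0.3; -19.5 -3 49 0.1 0 0.3; -19.5 -3 49 0.1 0 0.3; -19.5 -3 49 0.1 0 0.3")

```text
time: 18.37
position: [0.5781, 0.0671, 0.103]
tool_rot: [0.169, 0.976, -0.024, 0.136]
ft_force: [-0.3, 0.8, -0.8]
grip_width: 0.0138
grip_force: 45.0
```

Run:
```python
from ik import *
c=snap('top');b=snap('scene')
o=robot.get_obs();print(o['time'],o['position'],o['ft_force'])
for s,cl in((85,8),(85,1)): 
    P=onb(s,cl,gx=GX,gz=GZ,ext=-20);print(P[0],rel(*P))
i=np.hstack([cv2.resize(c['img'][110:190,215:295],(390,390),interpolation=2),cv2.resize(b['img'][180:260,190:270],(390,390),interpolation=2)])
cv2.imwrite('pics/c7.png',i[:,:,::-1])
```

```text
18.4667 [0.57808865 0.06780921 0.1039    ] [ 0.47563808 -0.32456675 -0.935163  ]
[0.57889332 0.07163728 0.10364857] (array([0.6, 3.9, 0.1]), array([-0.1, -0. , -0.4]))
[0.58277895 0.07028416 0.09798545] (array([-1.8,  3.9,  6.7]), array([-0.1, -0. , -0.4]))
```

View pics/c7.png

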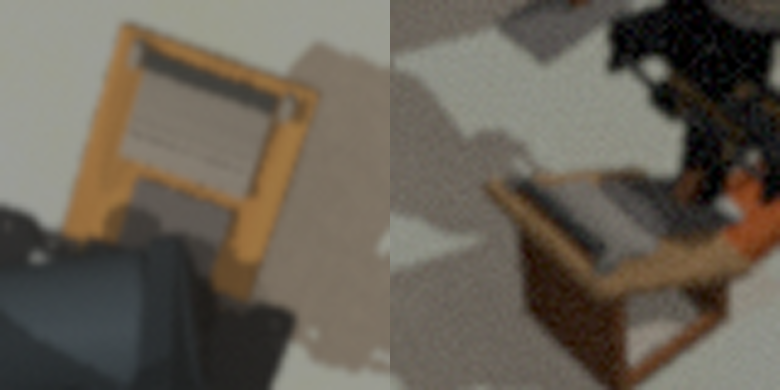

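The top view shows the scraper's front edge at about (187,195), square to the lip and roughly 15 mm below it, a few mm right of mid-width. I'll shift it left and lower it to contact.

>>> move_arm(series="0 3 2 0 0 -0.3; -1 3.5 4 0 0 -0.3; -1.5 3.5 6 0 0 -0.3; -1.5 3.5 6 0 0 -0.3")

```text
time: 18.8
position: [0.5828, 0.0708, 0.0984]
tool_rot: [0.165, 0.976, -0.024, 0.137]
ft_force: [1.0, -0.3, -0.9]
grip_width: 0.0136
grip_force: 45.0
```

```bash
cat > st.py <<'E'
from ik import *
o=robot.get_obs();F=R.from_quat(o['tool_rot'])
B=tool(YAW,36)
v=B.inv().apply(o['ft_force']);print(o['time'],o['position'],'force upslope %.1f left %.1f normal %.1f'%(-v[0],v[1],-v[2]),'grip',o['grip_width'])
# position in slope coords
P0,_=onb(0,0,gx=GX,gz=GZ);d=B.inv().apply(o['position']-P0)*1e3;print('s %.1f y %.1f cl %.1f'%(-d[0],d[1],-d[2]), 'rot err',rel(P0,tool(YAW,16))[1])
E
python3 st.py
```

```text
18.8 [0.58276619 0.07075341 0.09844342] force upslope 0.3 left 0.0 normal -1.3 grip 0.013621430671844875
s 85.1 y 0.4 cl 1.5 rot err [-0.1 -0.   0. ]
```

>>> move_arm(series="-0.5 0 1.4 0 0 0; -0.5 0 1.4 0 0 0; -0.5 0 1.4 0 0 0")

```text
time: 19.05
position: [0.5834, 0.0704, 0.0973]
tool_rot: [0.165, 0.976, -0.024, 0.137]
ft_force: [-0.2, 1.1, 0.7]
grip_width: 0.0138
grip_force: 45.0
```

```bash
python3 st.py
```

```text
19.05 [0.58337893 0.07042183 0.09729203] force upslope -0.1 left 0.9 normal 0.9 grip 0.01376984294555369
s 85.0 y 0.3 cl 0.1 rot err [-0.1 -0.  -0. ]
```

>>> move_arm(series="-0.5 0 1.4 0 0 0; -0.5 0 1.4 0 0 0; -0.5 0 1.4 0 0 0")

```text
time: 19.3
position: [0.5834, 0.0704, 0.0973]
tool_rot: [0.165, 0.976, -0.024, 0.137]
ft_force: [-5.6, 2.3, 10.4]
grip_width: 0.0136
grip_force: 45.0
```

```bash
python3 st.py
```

```text
19.3 [0.58341752 0.07037823 0.09726041] force upslope 1.2 left 0.3 normal 12.0 grip 0.013570969800697203
s 85.0 y 0.3 cl 0.1 rot err [-0.1 -0.  -0. ]
```

>>> move_arm(series="0.4 0 -1 0 0 0; -6 0 -3.3 0 0 0; -13 0 -5.9 0 0 0; -20 0 -8.4 0 0 0; -26 0 -10.6 0 0 0; -31 0 -12.4 0 0 0; -31 0 -12.4 0 0 0")

```text
time: 19.88
position: [0.6065, 0.0612, 0.1154]
tool_rot: [0.166, 0.977, -0.025, 0.133]
ft_force: [-6.6, 0.7, 0.5]
grip_width: 0.0136
grip_force: 45.0
```

```bash
python3 st.py
```

```text
19.8833 [0.60650087 0.06122055 0.11537201] force upslope -4.9 left -1.5 normal 4.2 grip 0.013601573865768088
s 115.8 y -0.8 cl 0.1 rot err [-0.2 -0.5 -0. ]
```

>>> move_arm(series="-5 0.3 -1.8 0 0 0; -10 0.6 -3.6 0 0 0; -15 0.8 -5.4 0 0 0; -20 0.8 -7.2 0 0 0; -25 0.8 -9 0 0 0; -29 0.8 -10.5 0 0 0; -29 0.8 -10.5 0 0 0")

```text
time: 20.47
position: [0.6306, 0.0538, 0.1336]
tool_rot: [0.166, 0.977, -0.024, 0.133]
ft_force: [-6.6, 2.1, 1.8]
grip_width: 0.0142
grip_force: 45.0
```

```bash
python3 st.py
```

```text
20.4667 [0.63061681 0.05384766 0.13361807] force upslope -4.5 left -0.2 normal 5.6 grip 0.014181410327283385
s 146.9 y 0.2 cl 0.1 rot err [-0.2 -0.4 -0. ]
```

>>> move_arm(series="-3 0 -1.1 0 0 0; -5 0 -1.8 0 0 0; -7 0 -2.5 0 0 0; -7 0 -2.5 0 0 0")

```text
time: 20.8
position: [0.635, 0.0523, 0.137]
tool_rot: [0.166, 0.977, -0.024, 0.132]
ft_force: [-7.1, 2.6, -0.0]
grip_width: 0.0137
grip_force: 45.0
```

```bash
python3 st.py
```

```text
20.8 [0.63498173 0.05230217 0.13703897] force upslope -6.1 left 0.1 normal 4.4 grip 0.013660205247708786
s 152.6 y 0.2 cl 0.1 rot err [-0.2 -0.6 -0. ]
```

>>> move_arm(series="-1 0 -0.4 0 0 0; -2 0 -0.7 0 0 0; -2 0 -0.7 0 0 0")

```text
time: 21.05
position: [0.635, 0.0523, 0.1373]
tool_rot: [0.166, 0.977, -0.024, 0.13]
ft_force: [-9.9, 4.5, -1.9]
grip_width: 0.0135
grip_force: 45.0
```

```bash
python3 st.py
```

```text
21.05 [0.63496104 0.05231074 0.13728228] force upslope -9.8 left 1.0 normal 4.8 grip 0.013538361268100466
s 152.7 y 0.2 cl 0.4 rot err [-0.3 -0.8 -0. ]
```

>>> move_arm(series="-1.5 0 -0.5 0 0 0; -3 0 -1 0 0 0; -3 0 -1 0 0 0")

```text
time: 21.3
position: [0.6349, 0.0523, 0.1377]
tool_rot: [0.166, 0.978, -0.024, 0.127]
ft_force: [-12.3, 6.2, -3.0]
grip_width: 0.0137
grip_force: 45.0
```

```bash
python3 st.py
python3 - <<'E'
from h import *
c=snap('top');b=snap('scene')
for x in(c,b):
    for t in('scraper','scraper_edge','home','mouth','clip'): pr(x,robot.tip_of,t,3)
E
```

```text
21.3 [0.63490929 0.05229415 0.13769666] force upslope -12.8 left 1.8 normal 5.6 grip 0.013715406405519572
s 153.0 y 0.2 cl 0.7 rot err [-0.3 -1.1 -0. ]
scraper call 0.57 [ 0.412 -0.158  0.   ] [312. 231.]
scraper call 0.3 [0.671 0.041 0.125] [253. 143.]
scraper_edge call 0.87 [ 0.461 -0.175 -0.003] [317. 217.]
home call 0.77 [0.71  0.028 0.157] [258. 127.]
mouth call 0.95 [0.665 0.043 0.125] [253. 144.]
clip call 0.7 [0.708 0.03  0.161] [257. 127.]
scraper call 0.57 [ 0.416 -0.157 -0.005] [226. 184.]
scraper call 0.46 [0.67  0.04  0.123] [235. 226.]
scraper_edge call 0.77 [ 0.462 -0.169 -0.002] [218. 190.]
home call 0.94 [0.707 0.025 0.156] [226. 226.]
mouth call 0.79 [0.664 0.042 0.125] [237. 225.]
mouth call 0.39 [0.671 0.038 0.125] [235. 226.]
clip call 0.68 [0.711 0.025 0.166] [225. 226.]
clip call 0.34 [0.61  0.451 0.002] [347. 280.]
```

It has stopped firmly: the force rises with no advance, and the estimates put the edge at the ledge. I'll ease off and release.

>>> move_arm(series="2 0 0.7 0 0 0; 3.5 0 1.3 0 0 0; 3.5 0 1.3 0 0 0")

```text
time: 22.15
position: [0.635, 0.0523, 0.1371]
tool_rot: [0.166, 0.977, -0.024, 0.131]
ft_force: [-9.1, 3.5, -1.2]
grip_width: 0.0136
grip_force: 45.0
```

>>> move_arm(series="0 0 0 0 0 0; 0 0 0 0 0 0; 0 0 0 0 0 0; 0 0 0 0 0 0; 0 0 0 0 0 0; 4 0 -9 0 0 0; 12 0 -30 0 0 0; 25 0 -60 0 0 0", jaw=0.4)

```text
time: 22.82
position: [0.6015, 0.0644, 0.1897]
tool_rot: [0.166, 0.976, -0.024, 0.136]
ft_force: [0.8, 0.4, 0.2]
grip_width: 0.0347
grip_force: 0.0
```

>>> move_arm(series="20 0 -25 0 0 0; 50 0 -50 0 0 0; 85 0 -75 0 0 0; 120 0 -100 0 0 0; 150 0 -110 0 0 0; 150 0 -110 0 0 0")

```text
time: 23.32
position: [0.429, 0.1237, 0.2551]
tool_rot: [0.164, 0.977, -0.024, 0.134]
ft_force: [-0.6, -0.4, 0.1]
grip_width: 0.035
grip_force: 0.0
```

```bash
python3 st.py
python3 - <<'E'
from h import *
c=snap('top');b=snap('scene')
for x in(c,b):
    for t in('scraper','scraper_edge','home','dish','spout'): pr(x,robot.tip_of,t,3)
i=np.hstack([cv2.resize(c['img'][115:215,205:305],(400,400),interpolation=2),cv2.resize(b['img'][175:265,190:280],(400,400),interpolation=2)])
cv2.imwrite('pics/c8.png',i[:,:,::-1])
E
```

```text
23.3167 [0.42903804 0.12366264 0.25514758] force upslope -0.3 left -0.6 normal 0.4 grip 0.03499019800316227
s 45.7 y -0.2 cl 223.8 rot err [-0.2 -0.3  0.1]
scraper call 0.86 [0.67  0.042 0.127] [253. 143.]
scraper call 0.78 [ 0.414 -0.156  0.001] [312. 231.]
scraper_edge call 0.93 [ 0.464 -0.177 -0.002] [318. 216.]
home call 0.7 [0.704 0.027 0.162] [258. 128.]
dish call 0.93 [0.303 0.348 0.002] [155. 263.]
dish call 0.84 [0.533 0.087 0.003] [238. 194.]
spout call 0.65 [0.557 0.079 0.046] [240. 184.]
scraper call 0.7 [ 0.414 -0.16   0.   ] [226. 183.]
scraper call 0.5 [0.668 0.041 0.122] [236. 226.]
scraper_edge call 0.51 [ 0.464 -0.17  -0.002] [217. 190.]
home call 0.52 [ 0.661 -0.465 -0.001] [130. 196.]
home call 0.39 [ 0.663  0.039 -0.003] [237. 245.]
dish call 0.84 [ 0.309  0.349 -0.003] [350. 212.]
dish call 0.73 [0.527 0.089 0.002] [266. 224.]
spout call 0.72 [0.555 0.078 0.043] [260. 222.]
spout call 0.34 [ 0.664  0.041 -0.004] [237. 246.]
```

View pics/c8.png

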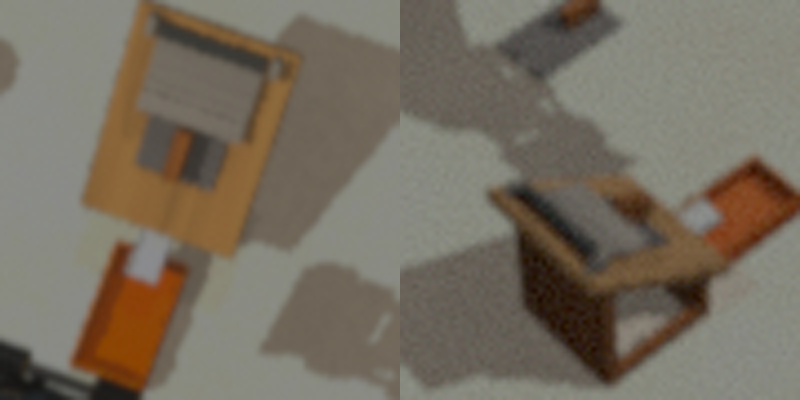

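The top view shows the scraper square and centred under the bar with its rib up (rear edge at (176,178), about halfway from the low edge to the lip, as it should be when home). The spout tip at (148,280) is over the inside of the dish. Handing in.

```bash
python3 -c "
from rig import robot
print(robot.hand_in())"
```

```text
the job is handed in; nothing more can be done
None
```

The scraper is home and square under the bar, rib up, and the dish stands flat with the spout tip over its inside. Both are released and the job was handed in at about 23 s; `hand_in` returned no verdict.

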